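# Fit the splash plate and open the cleaner bottle's safety cap

## Robot

A 6-joint arm with a two-finger parallel gripper is mounted at the origin on the work surface. World frame = base frame: x ahead of the robot, y to its left, z up, the work surface at z = 0. Lengths are in m, angles in degrees, forces in N, time in s.
With the tool pointing down it reaches from about 0.3 to 0.775 m from the base axis. Payload 14.6 kg.
Tool frame: the origin (TCP) lies at the very end of the fingers, on their centre line; the grasp point (between the pads) lies 19 mm behind it; z points along the fingers, y is the direction in which the jaws open and shut (so a half turn about z gives the same grasp; the last joint's range is limited). The gripper opens to 94 mm and grips with 3 to 60 N. Pads are 16 mm wide; open, the fingers measure 119 mm over their backs; the gripper's body (75 mm by 177 mm) begins 78 mm behind the grasp point.
Start: joints at [72.674, 17.183, 87.147, -0, 75.671, -3.816], TCP at [0.128, 0.535, 0.205] pointing down, gripper open.
Joint ranges: [-173.82, 173.82], [-45.26, 126.66], [13.44, 144.39], [-59.66, 239.66], [0, 175.72], [-146.38, 146.38]. Speed limits (degrees/s): [127.2, 127.2, 147.25, 180, 180, 180].

## Interface

Orientations are given as a 3x3 rotation matrix whose columns are the frame's x, y, z axes.
In Python, from cell import env, imaging, job gives the robot as it stands.
- The arm moves only by the tool servo_tool, never from a script. Its argument "increments" is a list of rows, each an object of numbers: "wx", "wy", "wz": the turn, a rotation vector about the world's x, y, z in rad; "x", "y", "z": the shift along the world's x, y, z in mm; "grip": the closure in counts, from 0 (fully open) to 255 (shut). A call has 1 to 10 rows; each row is the pose to reach, as a shift and turn from the pose commanded when the call began; what a row does not reach only later rows make up. A row lasts 1/8 s, in which the tool goes at most 62.5 mm and 10.7 degrees, less where a joint would pass 70% of its speed; a pose out of reach is approached as far as the arm can. A call with a gripper value outside its range is refused whole. The fingers move at their own pace and stop on an object; the grip force is fixed at half the most. Time passes only in rows, so rows that repeat a pose let the fingers close. It gives the time, the measured TCP pose, the force and the opening at its end, in the units of the state.
- env.get_obs(): the state, without advancing time (a new reading comes with each control period).
- imaging.get_image(name): name is "scene" or "side" or "wrist"; returns a dict with "pixels" (480x640x3 uint8, blue, green, red), "fx", "fy", "cx", "cy" (pixels), "cam_to_world" (4x4, takes a point from camera to world coordinates). Camera axes: x right, y down, z forward; pixel columns grow to the right and rows downward; lengths in m; the calibration is good to about 2 mm. A picture is of the moment at which its call begins. There is no depth.
- job.sign_off(): hands the job in, once; it reports no verdict.
The state is a dict: "time": time; "joints": joint angles; "dq": joint speeds; "effort": joint torques, N m; "position": TCP position; "tool_rot": TCP orientation; "ft_force": force on the tool from outside, world axes, zero at the start; "ft_torque": the same for the moment, N m; "gripper_width": finger opening in m.
Only numpy, scipy, OpenCV 4.12 (cv2) and the standard library are available. Lean on these libraries where they do the work, as an engineer would, in place of code of your own. Each camera call takes 0.05 s, during which the arm holds its last target.

## Task

Lower the red splash plate over the two locating pins of the bottle stand until it lies flush on the deck, with the bottle's white cap standing up through the big hole, and let go of it. Then open the push-and-turn safety cap: press it down and, while pressing, twist it counter-clockwise (seen from above) about a fifth of a turn until it is free, and lift it off. Finish while holding the cap level, straight above the open bottle and about 10 cm clear of it, without putting it down or letting go; leave the other things on the bench where they are.

Things in the scene. Friction and masses are not known exactly. Their poses are not given: they have to be found in the camera images.
- stand: Grey bottle stand fixed to the bench: foot 120 x 240 mm, flat deck 110 x 230 mm at 100 mm height. Origin: centre of its underside; x across its short side, y along its long side, z up. An amber bottle is clamped in it and cannot move; its neck (34 mm diameter, 45 mm over the lugs) rises from the deck at x = 0, y = +65 mm. Two pins stand on the deck.
- pin0 (a point): Foot of the first pin, on the deck: (-35, -85, 100) mm in the stand's frame. Both pins are round steel, 10 mm diameter, 26 mm tall, the top 8 mm tapered.
- pin1 (a point): Foot of the second pin, on the deck: (+35, -5, 100) mm in the stand's frame.
- mouth (a point): Centre of the rim of the bottle's neck, at (0, 65, 143) mm in the stand's frame, hidden inside the cap at the start.
- plate: Red splash plate, loose, 100 x 220 x 10 mm, 0.36 to 0.6 kg, first lying flat on the bench. Origin: centre of its underside; x along its short side, y along its long side, z up. A through hole of 66 mm diameter at (0, 65) mm for the cap, two of 12.5 mm for the pins. Seated, its frame is 100 mm above the stand's, with the same axes (turned around it does not fit).
- plate_hole0 (a point): Centre of the lower edge of the plate's hole for pin0, at (-35, -85, 0) mm in the plate's frame.
- plate_hole1 (a point): Centre of the lower edge of the plate's hole for pin1, at (+35, -5, 0) mm in the plate's frame.
- plate_handle (a point): Middle of the bar of the plate's black bridge handle, at (0, -35, 45) mm in the plate's frame, at the balance point. The bar is 14 mm thick along the plate's x, 14 mm high, 44 mm long along y; its top is 52 mm above the plate's underside; below the bar two feet carry it. A 12 mm high steel bar runs across the plate's -y end.
- cap: White ribbed round safety cap, 56 mm diameter, 32 mm high, 30 g, red arrow on top; loose but locked on the neck. Origin: centre of its underside; z up. Locked, the origin is at (0, 65, 123) mm in the stand's frame, x along the stand's x; so its underside is 13 mm above the seated plate and its top 155 mm above the bench.
- cap_top (a point): Centre of the cap's top, 32 mm above its origin. A spring seal pushes the locked cap up with 6 N. Press it down 5 to 8 mm (8 to 9 N; hard stop at 9 mm) and, held down, turn it counter-clockwise seen from above: from 55 to 125 degrees of turn (70 to 90 is best) it lifts free. Unpressed, or clockwise, it does not turn. Gripping its sides at any yaw will do.
- parts_bin: Yellow open parts bin, 90 x 110 x 60 mm, bystander. Origin: centre of its underside.
- tin: Tin can, 66 mm diameter, 90 mm tall, bystander. Origin: centre of its underside.
- wrench: Steel wrench lying flat, bystander. Origin: in its underside.
Not all that is in view belongs to the job. Several things have the shape of the plate; the one meant has the colours described above. There is more than one size of the cap; the job needs the smaller.

How it is judged (in metres and radians):
On the way, in this order (a step that is already met when the one before it is completed fails the run):
1. the splash plate lies flush on the stand over both pins and is let go (distance between plate_hole0 and pin0 below 0.004 m and distance between plate_hole1 and pin1 below 0.004 m and z of plate in the frame of stand below 0.1025 m and angle between plate's own z axis and vertical below 0.035 rad and contact force between the fingers and plate below 0.1 N), for 0.2 s.
2. the cap is turned counter-clockwise while pressed down (z of cap in the frame of stand between 0.11 and 0.1205 m and horizontal distance between cap and mouth below 0.006 m and angle between the x axis of cap and the x axis of stand, either way round above 0.5 rad), for 0.05 s.
At the end, for the whole second after the job is handed in: The plate is flush on the deck (within 2.5 mm, each hole within 4 mm of its pin's foot, tilt under 2 degrees). The cap is held by the fingers alone, still, its underside 50 to 180 mm above the bottle's mouth, within 35 mm sideways of the mouth's axis, tilted under 17 degrees (distance between plate_hole0 and pin0 below 0.004 m and distance between plate_hole1 and pin1 below 0.004 m and z of plate in the frame of stand below 0.1025 m and angle between plate's own z axis and vertical below 0.035 rad and z of cap in the frame of mouth between 0.05 and 0.18 m and horizontal distance between cap and mouth below 0.035 m and angle between cap's own z axis and vertical below 0.3 rad and contact force between the fingers and cap above 1 N and contact force between cap and stand below 0.1 N and contact force between cap and plate below 0.1 N and linear speed of cap below 0.03 m/s); the arm keeps its last pose, push and grip.
It fails at once if the parts bin is moved by more than 30 mm (distance of parts_bin from where it was at the start of the episode above 0.03 m).
It fails at once if the tin is moved by more than 30 mm (distance of tin from where it was at the start of the episode above 0.03 m).
It fails at once if the wrench is moved by more than 30 mm (distance of wrench from where it was at the start of the episode above 0.03 m).
It also fails if it takes over 62 s, if anything falls off the work surface, if the arm or the gripper's body presses on something with over 40 N, if the wrist force passes 120 N, or if a joint passes its speed limit or range.

## Working session

There is one attempt and no reset: what is moved stays moved. The work goes in short steps, Python scripts to look and compute and a tool call to move; the robot and the scene stay as the last step left them, time stands still between calls to the robot, and variables do not carry over. Pictures are saved under pics/ and viewed, and the job is handed in when it is done.

Besides the shell and the picture viewer there is one more tool, called after "Emit:" as a command line: name --argument value ..., lists and objects as JSON in quotes. servo_tool: Moves the arm, as the interface text tells. Its arguments: {"type":"object","properties":{"increments":{"type":"array","items":{"type":"object","properties":{"wx":{"type":"number"},"wy":{"type":"number"},"wz":{"type":"number"},"x":{"type":"number"},"y":{"type":"number"},"z":{"type":"number"},"grip":{"type":"number"}}}}},"required":["increments"]}

```bash
ls; mkdir -p pics
python3 - <<'E'
from cell import env, imaging, job
import cv2
o=env.get_obs(); print(o)
for n in ["scene","side","wrist"]:
    im=imaging.get_image(n); cv2.imwrite(f"pics/{n}0.png",im["pixels"]); print(n,im["fx"],im["fy"],im["cx"],im["cy"],im["cam_to_world"])
E
```

```text
pics
{'time': 0.0, 'joints': array([ 7.26728882e+01,  1.72150682e+01,  8.71809571e+01, -1.56192787e-03,
        7.56704523e+01, -3.81550698e+00]), 'dq': array([ 0.01854567,  0.07038187, -0.00913414,  0.0215719 ,  0.02470888,
       -0.09742722]), 'effort': array([-1.30446566e-03, -5.31778944e+01, -3.52747750e+01,  7.07415026e-02,
        2.43245781e-02, -9.58158012e-05]), 'position': array([0.12842919, 0.53451877, 0.20488685]), 'tool_rot': array([[-9.72324190e-01,  2.33635545e-01, -3.20339867e-04],
       [ 2.33635759e-01,  9.72323551e-01, -1.11546605e-03],
       [ 5.08614783e-05, -1.15943747e-03, -9.99999327e-01]]), 'ft_force': array([-0.39319669, -0.35145217,  0.28902197]), 'ft_torque': array([ 0.0014315 , -0.00160968,  0.05137556]), 'gripper_width': 0.09438839378467402}
scene 438.2462577602346 438.2462577602346 325.3541685092641 234.58995348074797 [[-0.87323677  0.39800019 -0.28116435  0.83632902]
 [ 0.48729025  0.71604943 -0.49982139  0.48546275]
 [ 0.00239857 -0.57347106 -0.81922231  1.04639812]
 [ 0.          0.          0.          1.        ]]
side 532.9762757336449 532.9762757336449 318.27504527076394 235.2865070408655 [[ 0.8079269  -0.42965344  0.40330142  0.09123478]
 [-0.58899926 -0.61001147  0.53006215 -0.69643757]
 [ 0.01827546 -0.66579571 -0.74591023  0.96169634]
 [ 0.          0.          0.          1.        ]]
wrist 385.39144566549277 385.39144566549277 319.73423043097915 240.56031084119448 [[ 0.23303413  0.93941324  0.25139185  0.05572457]
 [ 0.97246707 -0.22465995 -0.06193312  0.55260329]
 [-0.00170311  0.25890282 -0.96590187  0.38555072]
 [ 0.          0.          0.          1.        ]]
```

View pics/scene0.png

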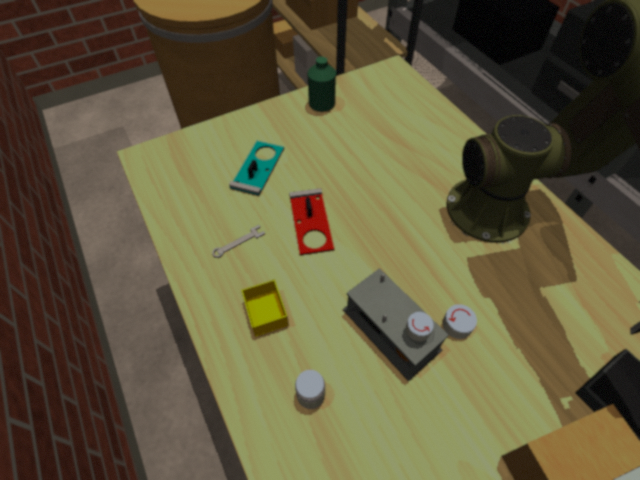

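View pics/side0.png

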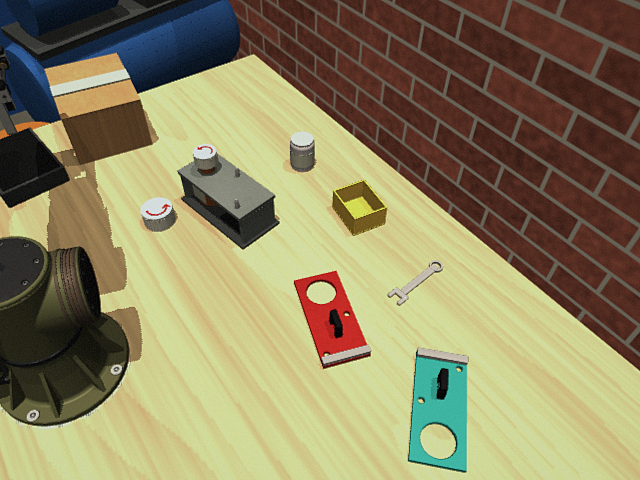

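View pics/wrist0.png

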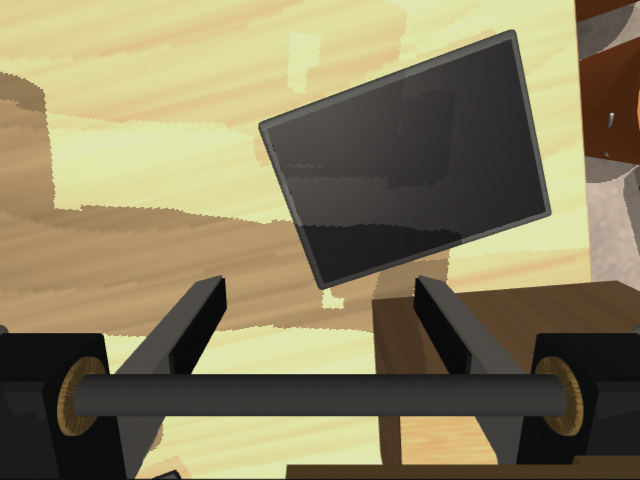

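Candidates: the red plate is at scene (312,222) / side (332,318), and the teal one at scene (257,167) / side (438,410). Red fits the description. The cap on the stand at scene (420,325) is the smaller one; the cap on the bench at (460,320) is the larger decoy. I'll confirm both in enlarged crops.

Run:
```python
import cv2,numpy as np
a=cv2.imread("pics/scene0.png");b=cv2.imread("pics/side0.png")
def c(im,x0,y0,w,h,k): return cv2.resize(im[y0:y0+h,x0:x0+w],None,fx=k,fy=k,interpolation=cv2.INTER_CUBIC)
p=c(a,270,180,80,85,5);q=c(b,285,262,95,110,5)
cv2.imwrite("pics/c1.png",np.hstack([p,cv2.copyMakeBorder(q,0,0,0,0,0)[:425]])[:600,:800]) 
cv2.imwrite("pics/c1b.png",q)
cv2.imwrite("pics/c2.png",c(a,335,265,145,115,5))
cv2.imwrite("pics/c3.png",c(b,135,135,150,115,5))
```

```text
(no output)
```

View pics/c1.png

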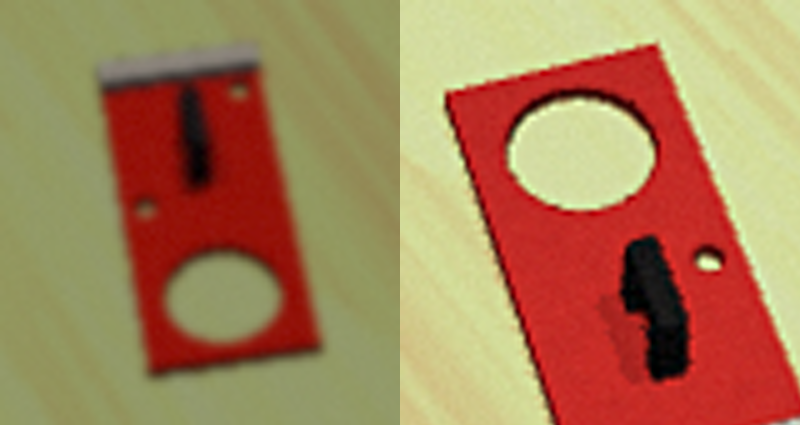

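View pics/c1b.png

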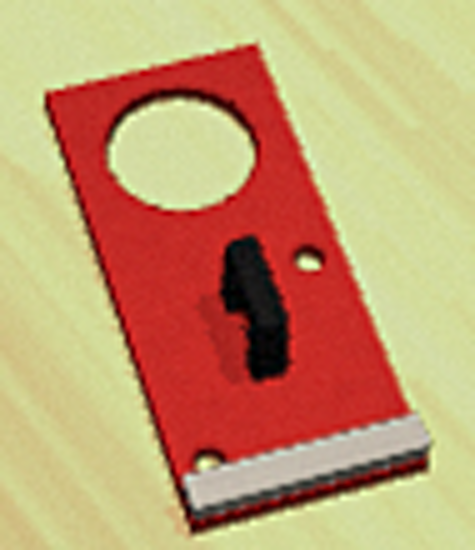

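View pics/c2.png

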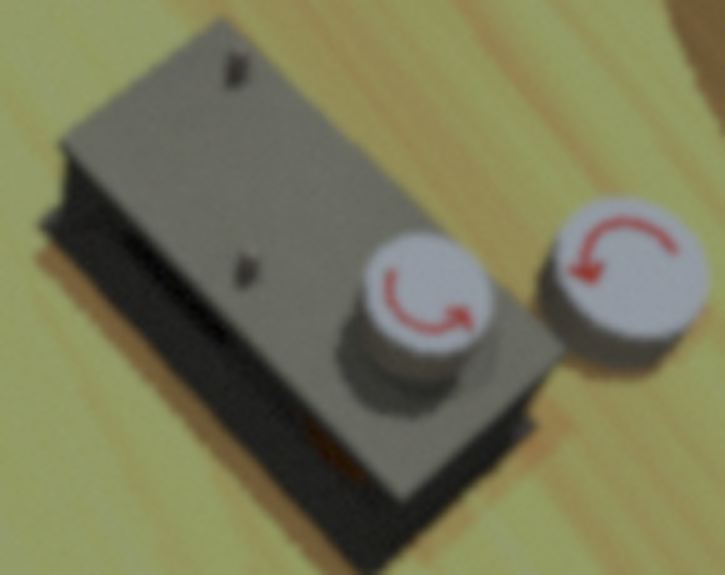

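View pics/c3.png

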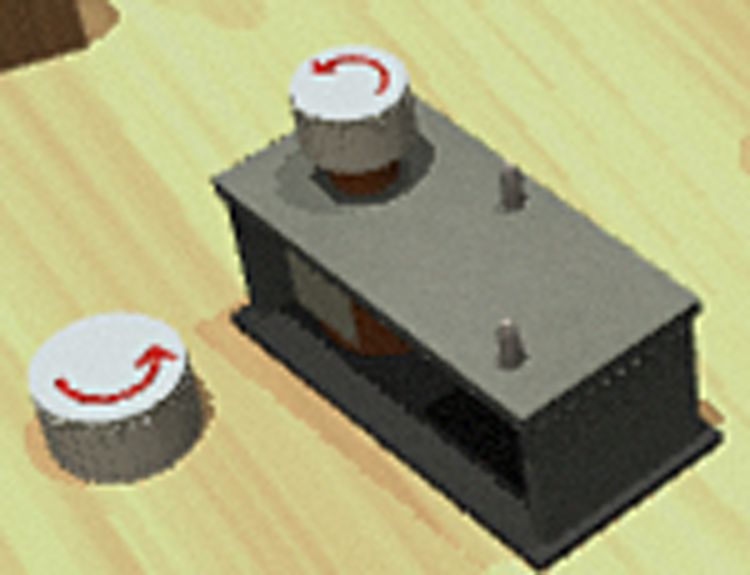

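The crops confirm it: the red plate has the black handle and steel bar, and the smaller cap sits on the grey stand. Next I fit both poses by reprojection.

```bash
cat > fit.py <<'E'
import numpy as np
from scipy.optimize import least_squares
def proj(cam,P):
    fx,fy,cx,cy,T=cam; R=T[:3,:3];t=T[:3,3]
    c=(np.atleast_2d(P)-t)@R
    return np.c_[fx*c[:,0]/c[:,2]+cx, fy*c[:,1]/c[:,2]+cy]
def world(p,L,z0=0):
    L=np.atleast_2d(L)/1000.; c,s=np.cos(p[2]),np.sin(p[2])
    return np.c_[p[0]+c*L[:,0]-s*L[:,1], p[1]+s*L[:,0]+c*L[:,1], z0+L[:,2]]
def camof(im): return (im["fx"],im["fy"],im["cx"],im["cy"],np.array(im["cam_to_world"]))
def fit(obs,z0,guess):
    # obs list of (cam, local pts mm, pix)
    f=lambda p: np.concatenate([(proj(c,world(p,L,z0))-np.array(u)).ravel() for c,L,u in obs])
    best=None
    for yaw in np.arange(-3,3.2,.5):
        r=least_squares(f,[guess[0],guess[1],yaw],loss='soft_l1',x_scale=[.1,.1,.1])
        if best is None or r.cost<best.cost: best=r
    return best.x,f(best.x).reshape(-1,2)
E
python3 - <<'E'
from cell import imaging
from fit import *
np.set_printoptions(suppress=True,precision=3)
S=camof(imaging.get_image("scene"));D=camof(imaging.get_image("side"))
cr=lambda pts,x0,y0:(np.array(pts)+.5)/5-.5+np.array([x0,y0])
Ls=[(-55,-115,100),(55,-115,100),(55,115,100),(-55,115,100),(0,65,155)]
us=cr([(222,18),(62,147),(403,500),(565,348),(429,292)],335,265)
Ld=[(-55,115,100),(-55,-115,100),(55,-115,100),(0,65,155),(-35,-85,126),(35,-5,126)]
ud=cr([(212,180),(525,415),(700,305),(351,84),(509,322),(512,170)],135,135)
for o in ([(S,Ls,us),(D,Ld,ud)],[(S,Ls,us)],[(D,Ld,ud)]):
    p,r=fit(o,0,(.4,.2)); print("stand",p,np.degrees(p[2]));print(r.T)
Ls=[(50,110,10),(-50,110,10),(35,-5,10),(-35,-85,10),(0,65,10)]
us=cr([(150,368),(322,347),(146,207),(238,92),(223,297)],270,180)
Ld=[(-50,110,10),(50,110,10),(35,-5,10),(-35,-85,10),(0,65,10)]
ud=cr([(45,93),(258,43),(309,256),(208,460),(182,151)],285,262)
for o in ([(S,Ls,us),(D,Ld,ud)],[(S,Ls,us)],[(D,Ld,ud)]):
    p,r=fit(o,0,(.4,.2)); print("plate",p,np.degrees(p[2]));print(r.T)
# others ground positions
from numpy.linalg import solve
E
```

```text
stand [0.477 0.182 0.184] 10.546194594987012
[[-0.676 -1.692 -0.503  0.647 -0.617 -0.7   -0.448  0.482 -0.638 -0.397
  -0.677]
 [-1.234 -2.004 -0.074 -0.185 -0.257 -0.873  0.323 -2.173 -0.572 -0.57
  -1.568]]
stand [0.477 0.184 0.188] 10.786131636408111
[[-0.421 -1.33   0.285  1.274  0.033]
 [-0.68  -1.276  0.537  0.229  0.303]]
stand [0.476 0.179 0.176] 10.111342230487473
[[-0.096 -0.321  0.914 -0.003 -0.152 -0.101]
 [-0.306  1.399 -1.012  0.145  0.449 -0.676]]
plate [ 0.493 -0.216 -0.333] -19.061660273679763
[[-0.809 -0.165 -0.475  0.026 -0.38  -0.4   -0.351 -0.26  -0.103 -0.364]
 [-0.164 -1.151 -1.028 -1.692 -1.523 -0.415 -0.318 -0.286 -0.445 -1.327]]
plate [ 0.494 -0.212 -0.33 ] -18.902148084017636
[[-0.384  0.305 -0.182  0.258  0.012]
 [ 1.071 -0.018  0.088 -0.7   -0.38 ]]
plate [ 0.493 -0.217 -0.335] -19.179445118156817
[[-0.084  0.014  0.028  0.085 -0.052]
 [ 0.015  0.167  0.28   0.151 -0.837]]
```

Emit:
servo_tool --increments '[{"x":30,"y":-30,"z":45,"wz":-0.15},{"x":70,"y":-70,"z":75,"wz":-0.3},{"x":115,"y":-110,"z":95,"wz":-0.45},{"x":160,"y":-150,"z":95,"wz":-0.6},{"x":205,"y":-195,"z":95,"wz":-0.75},{"x":250,"y":-240,"z":95,"wz":-0.9},{"x":290,"y":-285,"z":95,"wz":-1.05},{"x":310,"y":-340,"z":95,"wz":-1.2},{"x":325,"y":-400,"z":95,"wz":-1.35},{"x":335,"y":-460,"z":95,"wz":-1.5}]'

```text
schema error: expected keys wx, wy, wz, x, y, z, grip
```

Emit:
servo_tool --increments '[{"x":10,"y":-60,"z":-10,"wz":-0.12},{"x":15,"y":-120,"z":-20,"wz":-0.17},{"x":19,"y":-180,"z":-30,"wz":-0.17},{"x":19,"y":-240,"z":-40,"wz":-0.17},{"x":19,"y":-300,"z":-50,"wz":-0.17},{"x":19,"y":-324,"z":-50,"wz":-0.17},{"x":19,"y":-324,"z":-50,"wz":-0.17},{"x":19,"y":-324,"z":-50,"wz":-0.17}]'

```text
schema error: expected keys wx, wy, wz, x, y, z, grip
```

Run:
```python
from cell import env, imaging, job
import cv2,numpy as np
o=env.get_obs(); print(o["time"],o["position"],o["tool_rot"],np.degrees(np.arctan2(o["tool_rot"][1,1],o["tool_rot"][0,1])))
im=imaging.get_image("wrist"); cv2.imwrite("pics/w1.png",im["pixels"]); np.save("w1.npy",im["cam_to_world"])
```

```text
0.25 [0.12846752 0.5346738  0.20519171] [[-9.72332872e-01  2.33599583e-01 -1.44265075e-04]
 [ 2.33599627e-01  9.72332743e-01 -5.01211697e-04]
 [ 2.31908127e-05 -5.21044876e-04 -9.99999864e-01]] 76.4909107520237
```

View pics/w1.png

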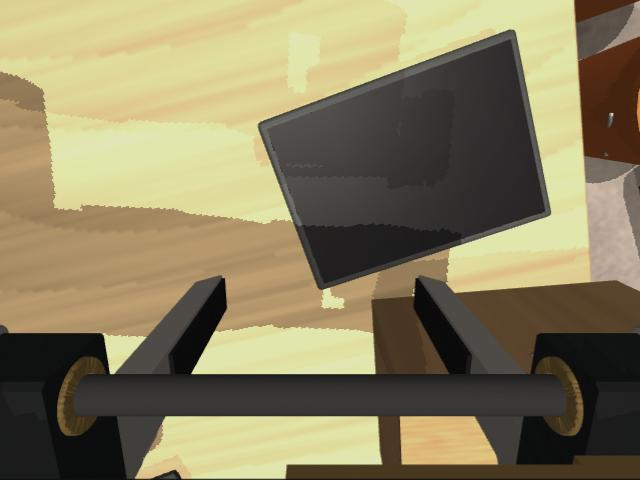

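All keys are needed in every row, so nothing moved. I'll resend.

Emit:
servo_tool --increments '[{"wx":0,"wy":0,"wz":-0.15,"x":30,"y":-30,"z":45,"grip":0},{"wx":0,"wy":0,"wz":-0.3,"x":70,"y":-70,"z":75,"grip":0},{"wx":0,"wy":0,"wz":-0.45,"x":115,"y":-110,"z":95,"grip":0},{"wx":0,"wy":0,"wz":-0.6,"x":160,"y":-150,"z":95,"grip":0},{"wx":0,"wy":0,"wz":-0.75,"x":205,"y":-195,"z":95,"grip":0},{"wx":0,"wy":0,"wz":-0.9,"x":250,"y":-240,"z":95,"grip":0},{"wx":0,"wy":0,"wz":-1.05,"x":290,"y":-285,"z":95,"grip":0},{"wx":0,"wy":0,"wz":-1.2,"x":310,"y":-340,"z":95,"grip":0},{"wx":0,"wy":0,"wz":-1.35,"x":325,"y":-400,"z":95,"grip":0},{"wx":0,"wy":0,"wz":-1.5,"x":335,"y":-460,"z":95,"grip":0}]'

```text
time: 1.55
position: [0.4637, 0.0728, 0.3004]
tool_rot: [[0.169, 0.986, -0.0], [0.986, -0.169, -0.0], [-0.0, -0.0, -1.0]]
ft_force: [0.5, 0.2, -0.3]
gripper_width: 0.0939
```

Emit:
servo_tool --increments '[{"wx":0,"wy":0,"wz":-0.1,"x":10,"y":-60,"z":-10,"grip":0},{"wx":0,"wy":0,"wz":-0.167,"x":15,"y":-120,"z":-20,"grip":0},{"wx":0,"wy":0,"wz":-0.167,"x":19,"y":-180,"z":-30,"grip":0},{"wx":0,"wy":0,"wz":-0.167,"x":19,"y":-240,"z":-40,"grip":0},{"wx":0,"wy":0,"wz":-0.167,"x":19,"y":-290,"z":-50,"grip":0},{"wx":0,"wy":0,"wz":-0.167,"x":19,"y":-324,"z":-50,"grip":0},{"wx":0,"wy":0,"wz":-0.167,"x":19,"y":-324,"z":-50,"grip":0}]'

```text
time: 2.42
position: [0.4821, -0.2509, 0.2499]
tool_rot: [[0.328, 0.945, -0.001], [0.945, -0.328, 0.0], [0.0, -0.001, -1.0]]
ft_force: [-0.4, 1.6, 0.0]
gripper_width: 0.094
```

```bash
cat > look.py <<'E'
import sys
from cell import env, imaging, job
import cv2,numpy as np,pickle
name,cam=sys.argv[1:3]
o=env.get_obs(); print(round(o["time"],2),o["position"],o["ft_force"],o["gripper_width"],np.degrees(np.arctan2(o["tool_rot"][1,1],o["tool_rot"][0,1])),np.degrees(np.arccos(-o["tool_rot"][2,2])))
im=imaging.get_image(cam); cv2.imwrite(f"pics/{name}.png",im["pixels"]); pickle.dump(im,open(name+".pkl","wb"))
E
python3 look.py w1 wrist
```

```text
2.42 [ 0.4820607  -0.25088684  0.2498668 ] [-0.35333704  1.55816072  0.02478069] 0.09396058723469211 -19.177328345741557 0.05162191604977841
```

View pics/w1.png

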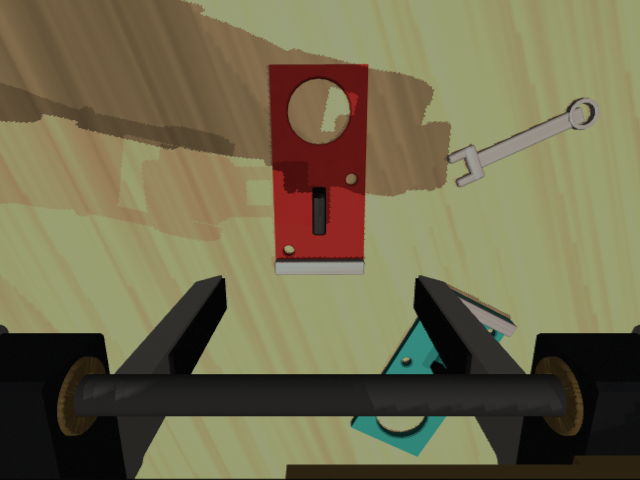

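The plate stands upright in the wrist view: handle (319,210), big hole (319,111), pin holes (351,179) and (289,250). I'll refine from this view.

```bash
python3 - <<'E'
import cv2
a=cv2.imread("pics/w1.png"); cv2.imwrite("pics/w1c.png",cv2.resize(a[55:285,260:380],None,fx=2.6,fy=2.6,interpolation=cv2.INTER_CUBIC))
E
python3 - <<'E'
import pickle
from fit import *
np.set_printoptions(suppress=True,precision=4)
im=pickle.load(open("w1.pkl","rb"));W=camof(im)
L=[(-50,110,10),(50,110,10),(35,-5,10),(-35,-85,10),(0,65,10)]
u=[(268.7,65),(368,65),(351,179),(288.7,250),(319,111)]
p,r=fit([(W,L,u)],0,(.4,.2)); print(p,np.degrees(p[2]),r.T)
print("handle",world(p,(0,-35,45)))
print(proj(W,world(p,[(0,-35,52),(0,-57,52),(0,-13,52)])))
E
```

```text
[ 0.4933 -0.2164 -0.3301] -18.911431564552732 [[ 0.0732  0.1456  0.2785 -0.1818 -0.3346]
 [-0.3797 -0.8153  0.3457  0.4352  0.4727]]
handle [[ 0.482  -0.2496  0.045 ]]
[[319.0291 214.1765]
 [319.1271 235.537 ]
 [318.9281 192.1747]]
```

View pics/w1c.png

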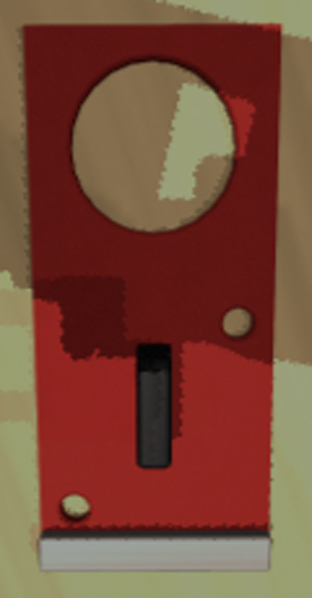

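Emit:
servo_tool --increments '[{"wx":0,"wy":0,"wz":0.004,"x":0,"y":1,"z":-60,"grip":0},{"wx":0,"wy":0,"wz":0.004,"x":0,"y":1,"z":-120,"grip":0},{"wx":0,"wy":0,"wz":0.004,"x":0,"y":1,"z":-175,"grip":0},{"wx":0,"wy":0,"wz":0.004,"x":0,"y":1,"z":-210,"grip":0},{"wx":0,"wy":0,"wz":0.004,"x":0,"y":1,"z":-223,"grip":60},{"wx":0,"wy":0,"wz":0.004,"x":0,"y":1,"z":-223,"grip":255},{"wx":0,"wy":0,"wz":0.004,"x":0,"y":1,"z":-223,"grip":255},{"wx":0,"wy":0,"wz":0.004,"x":0,"y":1,"z":-223,"grip":255},{"wx":0,"wy":0,"wz":0.004,"x":0,"y":1,"z":-223,"grip":255},{"wx":0,"wy":0,"wz":0.004,"x":0,"y":1,"z":-223,"grip":255}]'

```text
time: 3.72
position: [0.4826, -0.2483, 0.0277]
tool_rot: [[0.322, 0.947, 0.0], [0.947, -0.322, -0.0], [-0.0, 0.0, -1.0]]
ft_force: [0.2, -0.1, -0.1]
gripper_width: 0.0377
```

Emit:
servo_tool --increments '[{"wx":0,"wy":0,"wz":0,"x":0,"y":0,"z":0,"grip":255},{"wx":0,"wy":0,"wz":0,"x":0,"y":0,"z":0,"grip":255}]'

```text
time: 3.98
position: [0.4825, -0.2483, 0.0274]
tool_rot: [[0.322, 0.947, -0.0], [0.947, -0.322, 0.0], [0.0, -0.0, -1.0]]
ft_force: [0.0, -0.8, -1.2]
gripper_width: 0.0174
```

```bash
python3 look.py w2 wrist
```

```text
3.98 [ 0.48245484 -0.24825614  0.02742312] [ 0.0059774  -0.82028491 -1.22585681] 0.01744258512986039 -18.80125361983029 0.004403286408710652
```

View pics/w2.png

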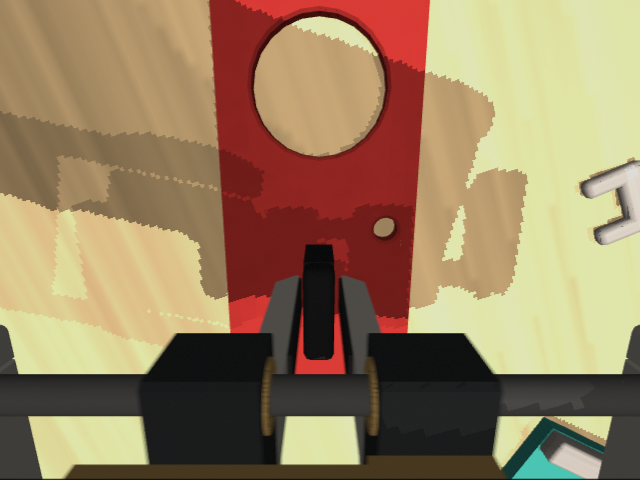

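The bar (319,300) sits centred between the fingers, which are still closing.

Emit:
servo_tool --increments '[{"wx":0,"wy":0,"wz":0,"x":0,"y":0,"z":0,"grip":255},{"wx":0,"wy":0,"wz":0,"x":0,"y":0,"z":0,"grip":255},{"wx":0,"wy":0,"wz":0,"x":0,"y":0,"z":0,"grip":255},{"wx":0,"wy":0,"wz":0,"x":0,"y":0,"z":15,"grip":255},{"wx":0,"wy":0,"wz":0,"x":0,"y":0,"z":35,"grip":255},{"wx":0,"wy":0,"wz":0,"x":0,"y":0,"z":60,"grip":255},{"wx":0,"wy":0,"wz":0,"x":0,"y":0,"z":60,"grip":255}]'

```text
time: 4.9
position: [0.4833, -0.2487, 0.0894]
tool_rot: [[0.322, 0.947, 0.003], [0.947, -0.322, -0.002], [-0.001, 0.004, -1.0]]
ft_force: [0.5, -0.6, -5.3]
gripper_width: 0.0138
```

```bash
python3 look.py w3 wrist
```

```text
4.9 [ 0.48333473 -0.24867589  0.08940005] [ 0.51659572 -0.61032058 -5.28758429] 0.013830364454260726 -18.791599727198903 0.20510903942279007
```

View pics/w3.png

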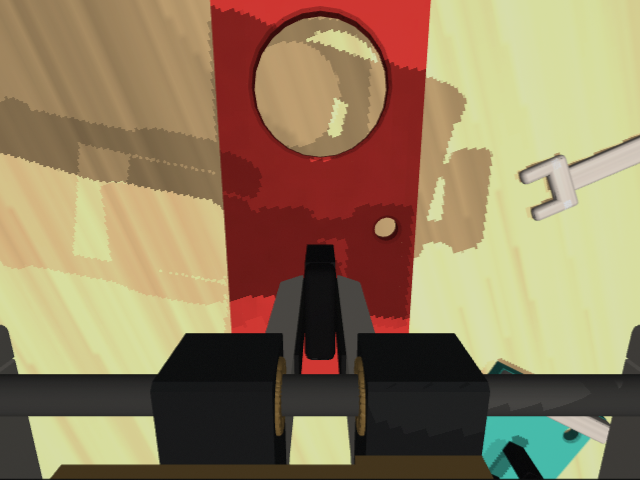

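The plate is held level, with the big hole at (320,85), hole1 at (385,227) and 5.3 N of weight. I'll carry it high to the far side of the stand, so the wrist camera sees the stand beside the plate.

Emit:
servo_tool --increments '[{"wx":0,"wy":0,"wz":0,"x":0,"y":0,"z":40,"grip":255},{"wx":0,"wy":0,"wz":0.05,"x":10,"y":20,"z":90,"grip":255},{"wx":0,"wy":0,"wz":0.12,"x":30,"y":55,"z":135,"grip":255},{"wx":0,"wy":0,"wz":0.2,"x":50,"y":100,"z":170,"grip":255},{"wx":0,"wy":0,"wz":0.28,"x":75,"y":150,"z":200,"grip":255},{"wx":0,"wy":0,"wz":0.36,"x":100,"y":205,"z":210,"grip":255},{"wx":0,"wy":0,"wz":0.44,"x":125,"y":260,"z":210,"grip":255},{"wx":0,"wy":0,"wz":0.51,"x":150,"y":315,"z":210,"grip":255},{"wx":0,"wy":0,"wz":0.51,"x":170,"y":370,"z":210,"grip":255},{"wx":0,"wy":0,"wz":0.51,"x":185,"y":420,"z":210,"grip":255}]'

```text
time: 6.2
position: [0.6678, 0.1738, 0.2952]
tool_rot: [[-0.181, 0.983, -0.003], [0.983, 0.181, -0.001], [-0.0, -0.003, -1.0]]
ft_force: [-0.1, -0.5, -5.1]
gripper_width: 0.0139
```

Emit:
servo_tool --increments '[{"wx":0,"wy":0,"wz":0,"x":5,"y":40,"z":0,"grip":255},{"wx":0,"wy":0,"wz":0,"x":10,"y":65,"z":0,"grip":255},{"wx":0,"wy":0,"wz":0,"x":10,"y":74,"z":0,"grip":255},{"wx":0,"wy":0,"wz":0,"x":10,"y":74,"z":0,"grip":255},{"wx":0,"wy":0,"wz":0,"x":10,"y":74,"z":0,"grip":255}]'

```text
time: 6.82
position: [0.6776, 0.2446, 0.2974]
tool_rot: [[-0.18, 0.984, -0.0], [0.984, 0.18, -0.0], [-0.0, -0.0, -1.0]]
ft_force: [0.3, -0.5, -5.8]
gripper_width: 0.0134
```

```bash
python3 look.py w4 wrist
```

```text
6.83 [0.67759597 0.24461737 0.2973634 ] [ 0.30751054 -0.47191077 -5.77525209] 0.013367691610866862 10.366254426932409 0.01866433414446902
```

View pics/w4.png

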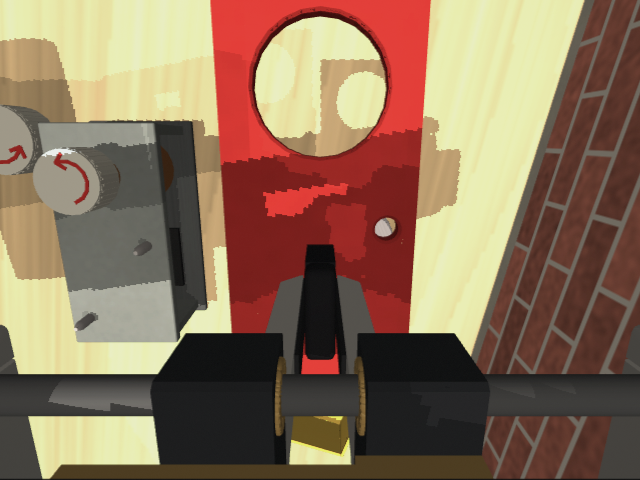

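The stand is visible on the left, with deck corners (39,123), (156,122), (178,340) and (77,341), cap top near (68,182), and pins near (142,247) and (87,320). I'll enlarge for precise pixels.

Run:
```python
import cv2
a=cv2.imread("pics/w4.png")
cv2.imwrite("pics/w4a.png",cv2.resize(a[110:230,25:185],None,fx=5,fy=5,interpolation=cv2.INTER_CUBIC))
cv2.imwrite("pics/w4b.png",cv2.resize(a[230:350,55:215],None,fx=5,fy=5,interpolation=cv2.INTER_CUBIC))
```

```text
(no output)
```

View pics/w4a.png

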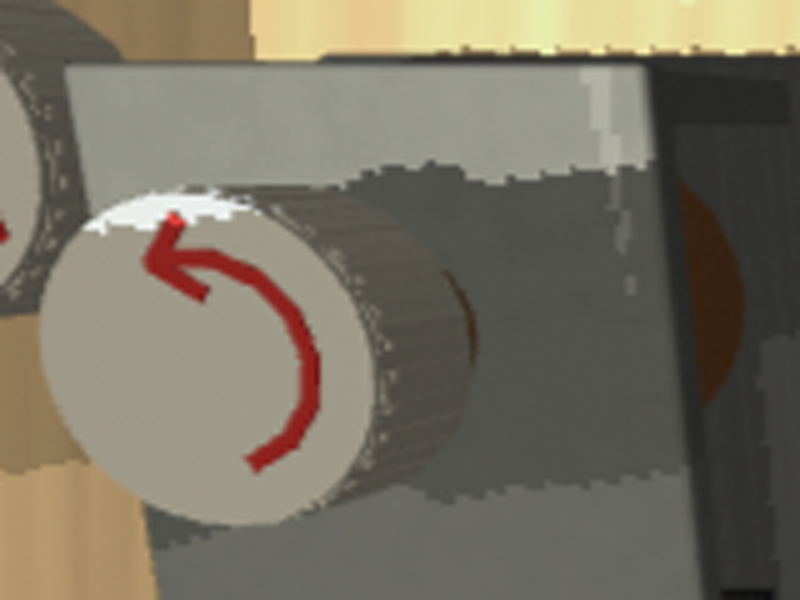

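View pics/w4b.png

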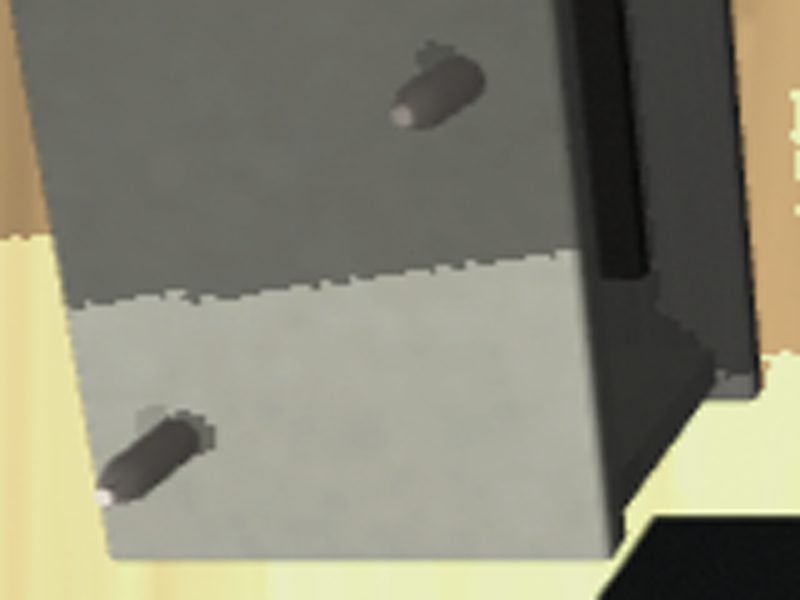

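```bash
python3 - <<'E'
import cv2
a=cv2.imread("pics/w4.png")
cv2.imwrite("pics/w4p.png",cv2.resize(a[0:245,200:440],None,fx=2.4,fy=2.4,interpolation=cv2.INTER_CUBIC))
E
python3 - <<'E'
import pickle
from fit import *
np.set_printoptions(suppress=True,precision=4)
W=camof(pickle.load(open("w4.pkl","rb")))
cr=lambda pts,x0,y0:(np.array(pts)+.5)/5-.5+np.array([x0,y0])
L=[(-55,115,100),(55,115,100),(0,65,155),(-55,-115,100),(55,-115,100),(35,-5,126),(-35,-85,126)]
u=np.r_[cr([(66,66),(647,66),(207,358)],25,110),cr([(112,558),(610,558),(401,114),(104,497)],55,230)]
p,r=fit([(W,L,u)],0,(.4,.2)); print(p,np.degrees(p[2]));print(r.T)
E
```

```text
[0.4753 0.1811 0.1797] 10.294103583245787
[[-1.356  -0.2035  0.9602 -0.8134  0.31    0.4996  0.079 ]
 [-1.0336 -0.8057  0.8873  0.7387  0.8915  0.1223 -0.5155]]
```

View pics/w4p.png

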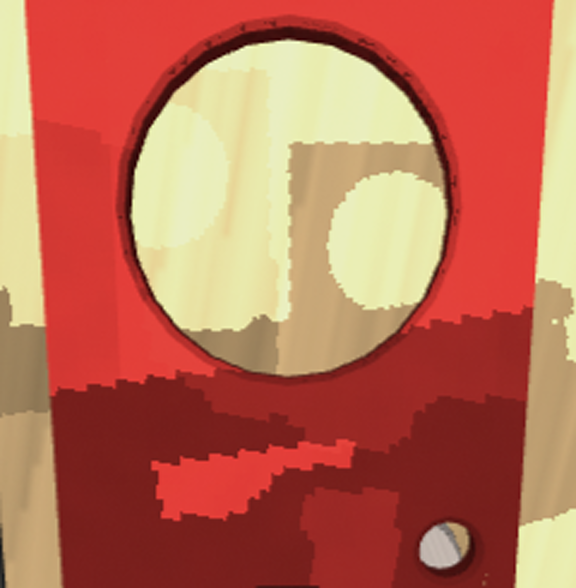

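```bash
cat > fit4.py <<'E'
from fit import *
def fitz(cam,L,u,guess):
    f=lambda p:(proj(cam,world(p[:3],L,p[3]))-np.array(u)).ravel()
    r=least_squares(f,list(guess),x_scale=[.1,.1,.1,.1]); 
    return r.x,r.fun.reshape(-1,2)
def toolframe(p,o):
    y=o[1]; d=np.array(p[:2])-np.array(o[0]);
E
python3 - <<'E'
import pickle,cv2
from fit4 import *
np.set_printoptions(suppress=True,precision=4)
W=camof(pickle.load(open("w4.pkl","rb")))
cr=lambda pts,x0,y0,k=5:(np.array(pts)+.5)/k-.5+np.array([x0,y0])
L=[(-55,115,100),(55,115,100),(0,65,155),(-55,-115,100),(55,-115,100),(35,-5,126),(-35,-85,126)]
u=np.r_[cr([(66,66),(647,66),(207,358)],25,110),cr([(112,558),(610,558),(401,114),(104,497)],55,230)]
p,r=fitz(W,L,u,(.475,.181,.18,0)); print("stand",p,np.degrees(p[2]));print(r.T)
# plate: top-surface hole extremes left/right/top + hole1 + edges at rows
a=cv2.imread("pics/w4.png").astype(int)
for row in (5,20,40,150,200,240):
    l=a[row]; m=(l[:,2]>90)&(l[:,1]<70)&(l[:,0]<80)
    xs=np.where(m)[0]; print(row,xs.min(),xs.max())
E
```

```text
stand [ 0.4743  0.1805  0.1801 -0.0019] 10.318913041938353
[[-1.0137 -0.4839  1.1855 -0.6081  0.0563  0.3742  0.2907]
 [-0.4733 -0.2995  1.1322  0.2258  0.339  -0.0417 -1.0136]]
5 212 634
20 213 626
40 214 634
150 10 613
200 76 639
240 226 639
```

Run:
```python
import pickle,cv2
from fit4 import *
np.set_printoptions(suppress=True,precision=4)
W=camof(pickle.load(open("w4.pkl","rb")))
cr=lambda pts,x0,y0,k=5:(np.array(pts)+.5)/k-.5+np.array([x0,y0])
L=np.array([(-55,115,100),(55,115,100),(0,65,155),(-55,-115,100),(55,-115,100),(35,-5,126),(-35,-85,126)],float)
u=np.r_[cr([(66,66),(647,66),(207,358)],25,110),cr([(112,558),(610,558),(401,114),(104,497)],55,230)]
def run(W,L,u):
    K=np.array([[W[0],0,W[2]],[0,W[1],W[3]],[0,0,1]])
    ok,rv,tv=cv2.solvePnP(L/1000,u,K,None,flags=cv2.SOLVEPNP_SQPNP)
    rv,tv=cv2.solvePnPRefineLM(L/1000,u,K,None,rv,tv)
    R=cv2.Rodrigues(rv)[0]; T=np.eye(4);T[:3,:3]=R;T[:3,3]=tv[:,0]
    M=W[4]@T; pr=cv2.projectPoints(L/1000,rv,tv,K,None)[0][:,0]-u
    return M,pr
M,pr=run(W,L,u);print(M);print(pr.T)
# pins etc at deck level via PnP
P=np.array([(0,-35,100,1000),(-35,-85,100,1000),(35,-5,100,1000),(0,65,123,1000)])/1000.
print((M@P.T).T[:,:3])
from fit import world
print(world((.4743,.1805,.1801),[(0,-35,100),(-35,-85,100),(35,-5,100),(0,65,123)],-.0019))
```

```text
[[ 0.9832 -0.182  -0.0136  0.4758]
 [ 0.1821  0.9833  0.0049  0.18  ]
 [ 0.0125 -0.0073  0.9999 -0.0019]
 [ 0.      0.      0.      1.    ]]
[[-0.005  -0.6482  0.6147 -0.2109 -0.0308 -0.0671  0.2538]
 [-0.1956 -0.445   0.6028  0.4077  0.8917 -0.2012 -1.028 ]]
[[0.4808 0.1461 0.0983]
 [0.4555 0.0906 0.0982]
 [0.5097 0.182  0.0985]
 [0.4623 0.2446 0.1206]]
[[0.4806 0.1461 0.0981]
 [0.4551 0.0906 0.0981]
 [0.5096 0.1819 0.0981]
 [0.4627 0.2444 0.1211]]
```

Run:
```python
import pickle,cv2
from fit4 import *
np.set_printoptions(suppress=True,precision=4)
W=camof(pickle.load(open("w4.pkl","rb")))
tcp=np.array([.6776,.2446,.2974]); 
th=np.linspace(0,2*np.pi,721)
R=34.0
def f(p,full=False):
    z=p[3]
    c=proj(W,world(p[:3],np.c_[R*np.cos(th),65+R*np.sin(th),np.full(721,10)],z))
    h=proj(W,world(p[:3],np.c_[6.25*np.cos(th),-5+6.25*np.sin(th),np.full(721,10)],z)) 
    def edge(x,row):
        q=proj(W,world(p[:3],np.c_[np.full(200,x),np.linspace(-40,109,200),np.full(200,10)],z)); o=np.argsort(q[:,1]); return np.interp(row,q[o,1],q[o,0])
    c1=(c.min(0)+c.max(0))/2
    pred=[c1[0],c1[1],edge(-50,5),edge(-50,40),edge(-50,240),edge(50,1),edge(50,227),35*0+(h[:,0].min()+h[:,0].max())/2,(h[:,1].min()+h[:,1].max())/2]
    meas=[320.4,81.7,211.5,213.5,225.5,430.2,415.2,385.8,227.5]
    return np.array(pred)-meas
r=least_squares(f,[.68,.28,.18,.27],x_scale=.1); p=r.x
print(p,np.degrees(p[2]),r.fun)
h=world(p[:3],(0,-35,45),p[3])[0]; d=h-tcp
y=np.array([np.cos(np.radians(10.37)),np.sin(np.radians(10.37))]); x=np.array([-y[1],y[0]])
print("handle-TCP along tool y(plate x)",d[:2]@y,"along tool x(plate y)",d[:2]@x,"z",d[2])
```

```text
[0.6819 0.2797 0.287  0.2716] 16.446215458774677 [  6.5731   1.6277  -3.2228   0.4093  20.593   -0.1866  21.1726 -45.4013
   1.5628]
handle-TCP along tool y(plate x) 0.014292399516241299 along tool x(plate y) -0.0010427058462252935 z 0.019157000086204745
```

Run:
```python
import pickle,cv2
from fit4 import *
np.set_printoptions(suppress=True,precision=4)
W=camof(pickle.load(open("w4.pkl","rb")))
tcp=np.array([.6776,.2446,.2974]); 
th=np.linspace(0,2*np.pi,721)
def f(p):
    z=p[3]
    c=proj(W,world(p[:3],np.c_[33*np.cos(th),65+33*np.sin(th),np.full(721,10)],z))
    h=proj(W,world(p[:3],np.c_[35+6.25*np.cos(th),-5+6.25*np.sin(th),np.full(721,10)],z)) 
    def edge(x,row):
        q=proj(W,world(p[:3],np.c_[np.full(200,x),np.linspace(-40,109,200),np.full(200,10)],z)); o=np.argsort(q[:,1]); return np.interp(row,q[o,1],q[o,0])
    c1=(c.min(0)+c.max(0))/2
    pred=[c1[0],c1[1],edge(-50,5),edge(-50,40),edge(-50,240),edge(50,1),edge(50,227),(h[:,0].min()+h[:,0].max())/2,(h[:,1].min()+h[:,1].max())/2]
    meas=[320.4,81.7,211.5,213.5,225.5,430.2,415.2,385.8,227.5]
    return np.array(pred)-meas
r=least_squares(f,[.68,.28,.18,.27],x_scale=.1); p=r.x
print(p,np.degrees(p[2]),r.fun)
h=world(p[:3],(0,-35,45),p[3])[0]; d=h-tcp
y=np.array([np.cos(np.radians(10.37)),np.sin(np.radians(10.37))]); x=np.array([-y[1],y[0]])
print("handle-TCP along tool y(plate x)",d[:2]@y,"along tool x(plate y)",d[:2]@x,"z",d[2])
```

```text
[0.6717 0.2785 0.1773 0.27  ] 10.15620182086476 [-0.0066  0.0345 -0.1807 -0.0423  0.1771  0.2392 -0.5513  0.3627 -0.0237]
handle-TCP along tool y(plate x) 0.00020702966347263787 along tool x(plate y) -0.000587652005367939 z 0.0175614650727674
```

Emit:
servo_tool --increments '[{"wx":0,"wy":0,"wz":0.002,"x":-40,"y":-20,"z":0,"grip":255},{"wx":0,"wy":0,"wz":0.002,"x":-90,"y":-45,"z":0,"grip":255},{"wx":0,"wy":0,"wz":0.002,"x":-140,"y":-70,"z":0,"grip":255},{"wx":0,"wy":0,"wz":0.002,"x":-180,"y":-90,"z":0,"grip":255},{"wx":0,"wy":0,"wz":0.002,"x":-197,"y":-98,"z":-20,"grip":255},{"wx":0,"wy":0,"wz":0.002,"x":-197,"y":-98,"z":-60,"grip":255},{"wx":0,"wy":0,"wz":0.002,"x":-197,"y":-98,"z":-95,"grip":255},{"wx":0,"wy":0,"wz":0.002,"x":-197,"y":-98,"z":-107,"grip":255},{"wx":0,"wy":0,"wz":0.002,"x":-197,"y":-98,"z":-107,"grip":255},{"wx":0,"wy":0,"wz":0.002,"x":-197,"y":-98,"z":-107,"grip":255}]'

```text
time: 8.12
position: [0.4811, 0.1478, 0.192]
tool_rot: [[-0.183, 0.983, 0.002], [0.983, 0.183, 0.001], [0.0, 0.002, -1.0]]
ft_force: [0.5, -0.1, -5.3]
gripper_width: 0.0137
```

```bash
python3 look.py s5 scene;python3 look.py d5 side;python3 look.py w5 wrist
python3 - <<'E'
import cv2
k=lambda n,x,y,w,h,s:cv2.imwrite(f"pics/{n}c.png",cv2.resize(cv2.imread(f"pics/{n}.png")[y:y+h,x:x+w],None,fx=s,fy=s,interpolation=cv2.INTER_CUBIC))
k("s5",320,240,160,140,4);k("d5",150,100,160,150,4)
E
```

```text
8.12 [0.48114321 0.14781248 0.19195245] [ 0.48738751 -0.13843233 -5.33927604] 0.013728885086413851 10.53461685724841 0.13414815205994618
8.18 [0.48108887 0.147831   0.19183973] [-0.55667734  0.30736625 -4.38807252] 0.013527611283160313 10.538710148548862 0.12845048431510478
8.22 [0.48097224 0.14784348 0.19161631] [-0.4466903  -0.31695004 -4.60339659] 0.013731805626981399 10.54011386127114 0.10944155607979827
```

View pics/w5.png

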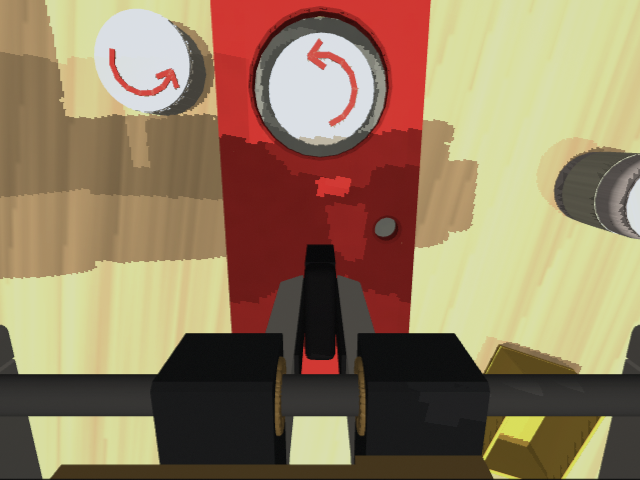

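View pics/s5c.png

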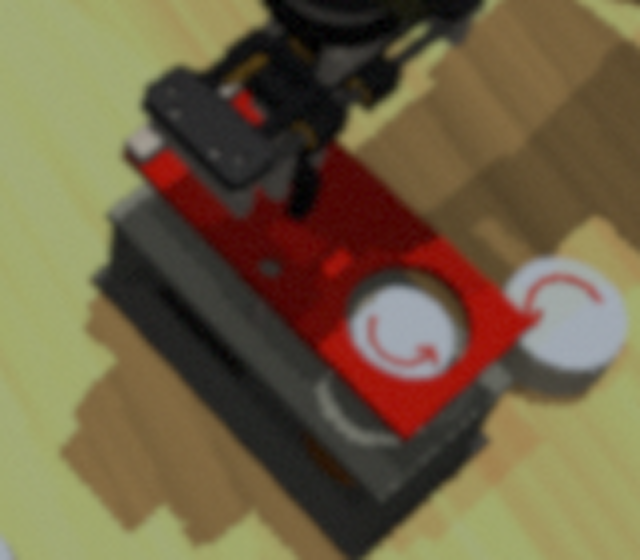

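View pics/d5c.png

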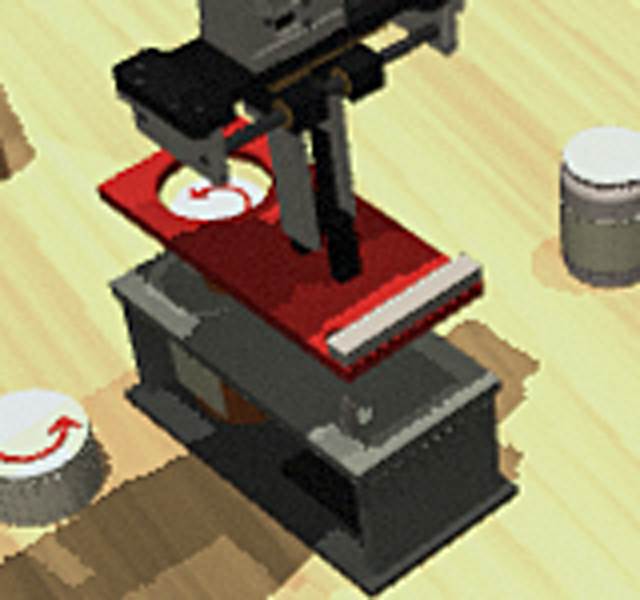

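```bash
python3 - <<'E'
import cv2
cv2.imwrite("pics/w5c.png",cv2.resize(cv2.imread("pics/w5.png")[0:170,235:405],None,fx=3.5,fy=3.5,interpolation=cv2.INTER_CUBIC))
E
python3 - <<'E'
import pickle
from fit import *
np.set_printoptions(suppress=True,precision=2)
W=camof(pickle.load(open("w5.pkl","rb")))
th=np.linspace(0,2*np.pi,721)
for (st) in [(.4753,.1803,.1815)]:
    c=proj(W,world(st,np.c_[28*np.cos(th),65+28*np.sin(th),np.full(721,155)],0)); print("cap top",(c.min(0)-[235,0])*3.5,(c.max(0)-[235,0])*3.5)
E
```

```text
cap top [112.38 120.38] [483.01 515.41]
```

View pics/w5c.png

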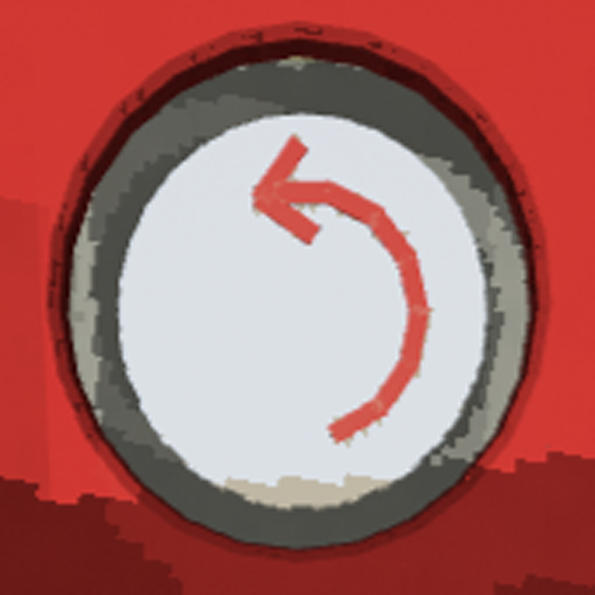

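The cap is centred within about 1 mm in the hole (cap ellipse centre near (322,89)). I'll shift +1 mm in x, lower until the plate is just above the pins, and look through hole1.

Emit:
servo_tool --increments '[{"wx":0,"wy":0,"wz":0,"x":1,"y":0,"z":-10,"grip":255},{"wx":0,"wy":0,"wz":0,"x":1,"y":0,"z":-20,"grip":255},{"wx":0,"wy":0,"wz":0,"x":1,"y":0,"z":-30,"grip":255},{"wx":0,"wy":0,"wz":0,"x":1,"y":0,"z":-30,"grip":255},{"wx":0,"wy":0,"wz":0,"x":1,"y":0,"z":-30,"grip":255}]'

```text
time: 8.9
position: [0.4816, 0.1478, 0.1606]
tool_rot: [[-0.183, 0.983, 0.0], [0.983, 0.183, 0.0], [0.0, 0.0, -1.0]]
ft_force: [0.1, -0.4, -5.0]
gripper_width: 0.0137
```

```bash
python3 look.py s6 scene;python3 look.py d6 side;python3 look.py w6 wrist
python3 - <<'E'
import cv2
k=lambda n,x,y,w,h,s:cv2.imwrite(f"pics/{n}c.png",cv2.resize(cv2.imread(f"pics/{n}.png")[y:y+h,x:x+w],None,fx=s,fy=s,interpolation=cv2.INTER_CUBIC))
k("s6",345,265,120,100,5);k("d6",170,130,120,100,5);k("w6",235,0,190,245,2.4)
E
```

```text
8.9 [0.48162054 0.14779654 0.16061048] [ 0.06280545 -0.37188766 -5.03436736] 0.013676056762242709 10.542814846857995 0.012424313544148356
8.95 [0.48166232 0.14783035 0.16074839] [ 1.10536772 -0.03255362 -5.12819807] 0.013909782945724805 10.542330274320912 0.0289351385325972
9.0 [0.48167023 0.14781501 0.16079854] [ 0.05916258  0.46206981 -4.76330263] 0.013693819885396316 10.543718705228207 0.035137069981697806
```

View pics/w6c.png

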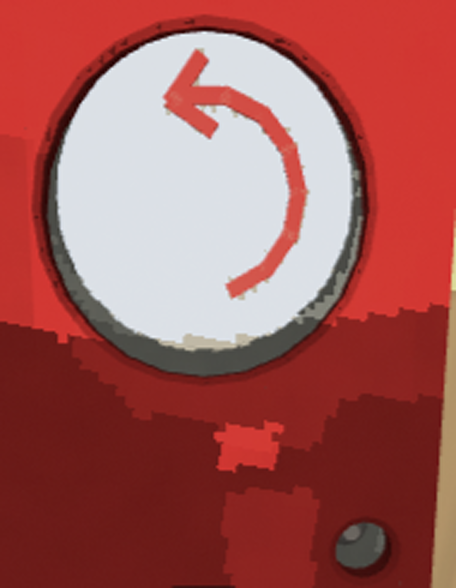

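View pics/s6c.png

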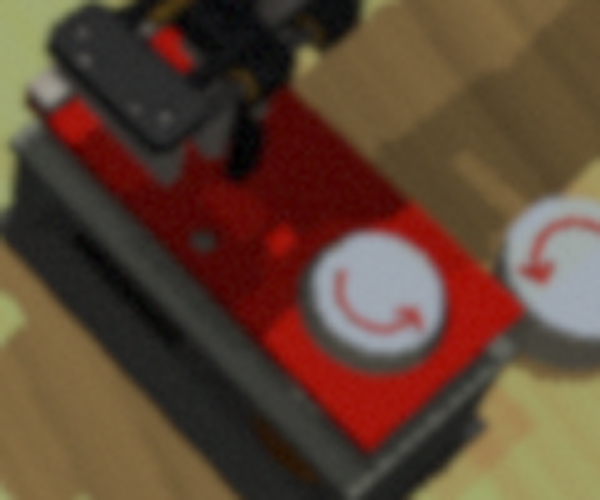

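View pics/d6c.png

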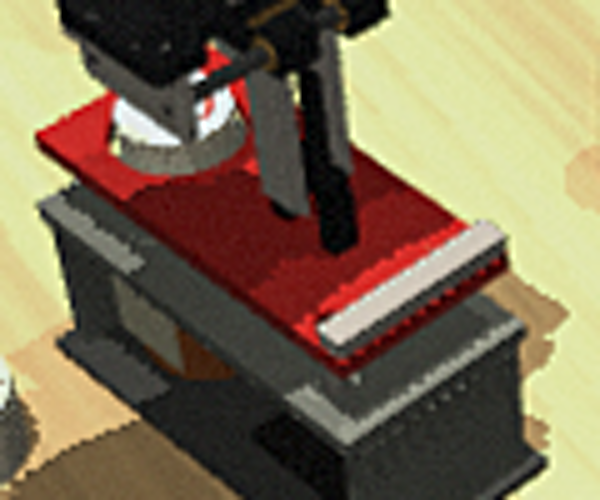

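```bash
python3 - <<'E'
import cv2
cv2.imwrite("pics/w6d.png",cv2.resize(cv2.imread("pics/w6.png")[205:250,360:410],None,fx=12,fy=12,interpolation=cv2.INTER_CUBIC))
E
python3 - <<'E'
import pickle
from fit import *
np.set_printoptions(suppress=True,precision=2)
W=camof(pickle.load(open("w6.pkl","rb")))
th=np.linspace(0,2*np.pi,721)
tcp=np.array([.48167,.14781]);yaw=np.radians(10.54)
yx=np.array([np.cos(yaw),np.sin(yaw)]); yy=np.array([-yx[1],yx[0]])
h=tcp-.0006*yy+.0002*yx; o=h+.035*yy; st=(o[0],o[1],yaw); print(st)
circ=lambda x,y,r,z:np.c_[x+r*np.cos(th),y+r*np.sin(th),np.full(721,z)]
def ext(L): c=proj(W,world(st,L)); return c.min(0),c.max(0)
print("cap",ext(circ(0,65,28,155)),"meas",(56/2.4+235,31/2.4),(353/2.4+235,350/2.4))
print("pin tip",proj(W,world(st,(35,-5,126))))
print("hole1 top",ext(circ(35,-5,6.25,143.4)),"bottom",ext(circ(35,-5,6.25,133.4)))
E
```

```text
(np.float64(0.4755741113565142), np.float64(0.18166616844308023), np.float64(0.18395770316020232))
cap (array([257.46,  12.3 ]), array([381.76, 145.74])) meas (258.3333333333333, 12.916666666666668) (382.08333333333337, 145.83333333333334)
pin tip [[380.83 220.45]]
hole1 top (array([374.06, 215.69]), array([397.79, 238.81])) bottom (array([371.57, 212.1 ]), array([394.23, 234.23]))
```

View pics/w6d.png

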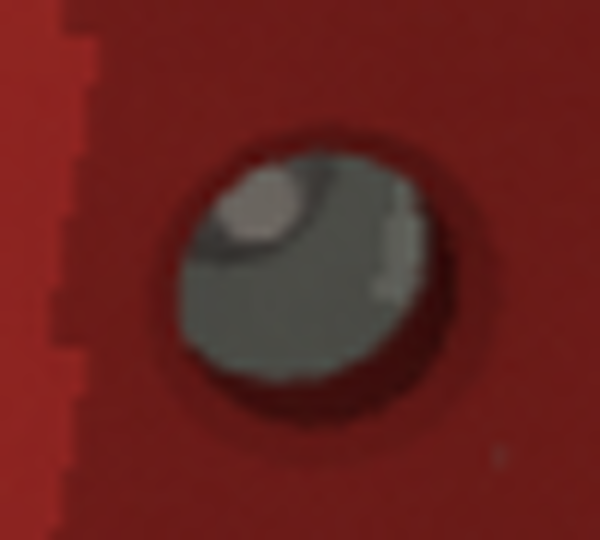

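The pin1 tip at (381,221) is within 0.5 mm of its predicted place, and the cap also agrees. Lowering.

Emit:
servo_tool --increments '[{"wx":0,"wy":0,"wz":0,"x":0,"y":0,"z":-6,"grip":255},{"wx":0,"wy":0,"wz":0,"x":0,"y":0,"z":-10,"grip":255},{"wx":0,"wy":0,"wz":0,"x":0,"y":0,"z":-14,"grip":255},{"wx":0,"wy":0,"wz":0,"x":0,"y":0,"z":-17,"grip":255},{"wx":0,"wy":0,"wz":0,"x":0,"y":0,"z":-19,"grip":255},{"wx":0,"wy":0,"wz":0,"x":0,"y":0,"z":-19,"grip":255}]'

```text
time: 9.8
position: [0.4815, 0.1478, 0.1414]
tool_rot: [[-0.183, 0.983, -0.0], [0.983, 0.183, -0.0], [-0.0, -0.0, -1.0]]
ft_force: [0.0, -0.3, -4.6]
gripper_width: 0.0135
```

Emit:
servo_tool --increments '[{"wx":0,"wy":0,"wz":0,"x":0,"y":0,"z":-4,"grip":255},{"wx":0,"wy":0,"wz":0,"x":0,"y":0,"z":-8,"grip":255},{"wx":0,"wy":0,"wz":0,"x":0,"y":0,"z":-11,"grip":255},{"wx":0,"wy":0,"wz":0,"x":0,"y":0,"z":-13,"grip":255},{"wx":0,"wy":0,"wz":0,"x":0,"y":0,"z":-14,"grip":255},{"wx":0,"wy":0,"wz":0,"x":0,"y":0,"z":-14,"grip":255}]'

```text
time: 10.55
position: [0.4815, 0.1478, 0.1275]
tool_rot: [[-0.183, 0.983, 0.0], [0.983, 0.183, 0.0], [0.0, 0.0, -1.0]]
ft_force: [0.3, 0.1, -3.7]
gripper_width: 0.0137
```

Emit:
servo_tool --increments '[{"wx":0,"wy":0,"wz":0,"x":0,"y":0,"z":-1,"grip":255},{"wx":0,"wy":0,"wz":0,"x":0,"y":0,"z":-1,"grip":255},{"wx":0,"wy":0,"wz":0,"x":0,"y":0,"z":-1,"grip":255}]'

```text
time: 10.92
position: [0.4816, 0.1478, 0.1274]
tool_rot: [[-0.183, 0.983, 0.001], [0.983, 0.183, 0.0], [-0.0, 0.001, -1.0]]
ft_force: [-4.6, -0.4, 7.1]
gripper_width: 0.0133
```

```bash
python3 look.py w7 wrist;python3 look.py d7 side
python3 - <<'E'
import cv2
k=lambda n,x,y,w,h,s:cv2.imwrite(f"pics/{n}c.png",cv2.resize(cv2.imread(f"pics/{n}.png")[y:y+h,x:x+w],None,fx=s,fy=s,interpolation=cv2.INTER_CUBIC))
k("d7",170,130,120,100,5)
E
```

```text
10.93 [0.4816006  0.14779591 0.12743391] [-4.64735789 -0.40322348  7.09802855] 0.013344824321055165 10.543992164902425 0.041747981331436916
10.97 [0.48162814 0.14779471 0.12744001] [-4.37023277 -1.39947823  7.40060899] 0.013913230903275606 10.543519304492966 0.04622224037543507
```

View pics/d7c.png

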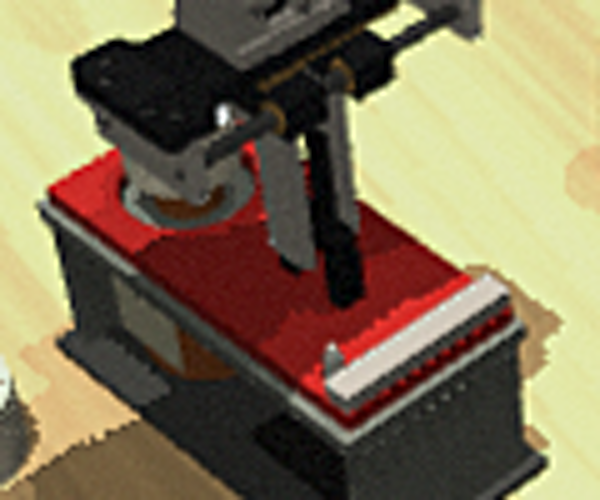

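The plate is flat on the deck with pin0 poking through at (333,355) in the crop, and contact is +7 N. Releasing, then rising straight up.

Emit:
servo_tool --increments '[{"wx":0,"wy":0,"wz":0,"x":0,"y":0,"z":1,"grip":0},{"wx":0,"wy":0,"wz":0,"x":0,"y":0,"z":1,"grip":0},{"wx":0,"wy":0,"wz":0,"x":0,"y":0,"z":1,"grip":0},{"wx":0,"wy":0,"wz":0,"x":0,"y":0,"z":1,"grip":0},{"wx":0,"wy":0,"wz":0,"x":0,"y":0,"z":40,"grip":0},{"wx":0,"wy":0,"wz":0,"x":0,"y":0,"z":90,"grip":0},{"wx":0,"wy":0,"wz":0,"x":0,"y":0,"z":120,"grip":0},{"wx":0,"wy":0,"wz":0,"x":0,"y":0,"z":120,"grip":0}]'

```text
time: 12.02
position: [0.4822, 0.1479, 0.2484]
tool_rot: [[-0.183, 0.983, 0.004], [0.983, 0.183, 0.001], [0.0, 0.004, -1.0]]
ft_force: [1.1, 0.1, -0.6]
gripper_width: 0.0899
```

```bash
python3 look.py w8 wrist;python3 look.py d8 side
python3 - <<'E'
import cv2
k=lambda n,x,y,w,h,s:cv2.imwrite(f"pics/{n}c.png",cv2.resize(cv2.imread(f"pics/{n}.png")[y:y+h,x:x+w],None,fx=s,fy=s,interpolation=cv2.INTER_CUBIC))
k("d8",170,110,120,120,5)
E
```

```text
12.03 [0.48218929 0.14792434 0.24839781] [ 1.09952623  0.11629676 -0.61197911] 0.08992917842711312 10.540930234014363 0.22219326043048485
12.07 [0.48161449 0.14780649 0.24661158] [-0.2104479  -0.28945572 -0.88142396] 0.09296978501500751 10.542768971943604 0.06212769627949446
```

View pics/d8c.png

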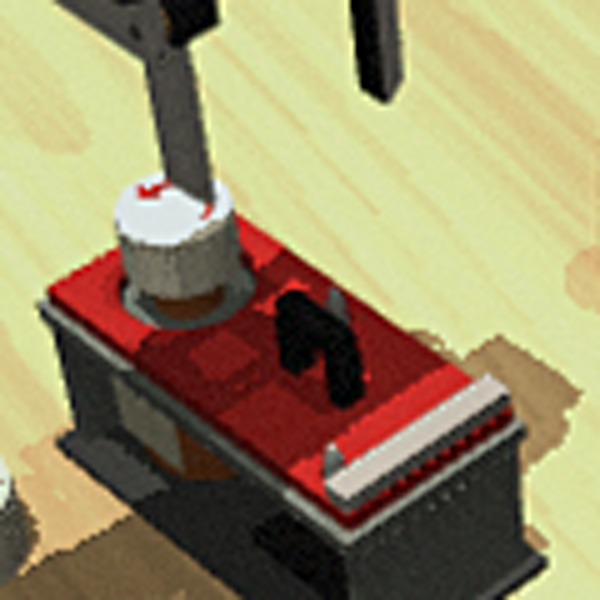

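View pics/w8.png

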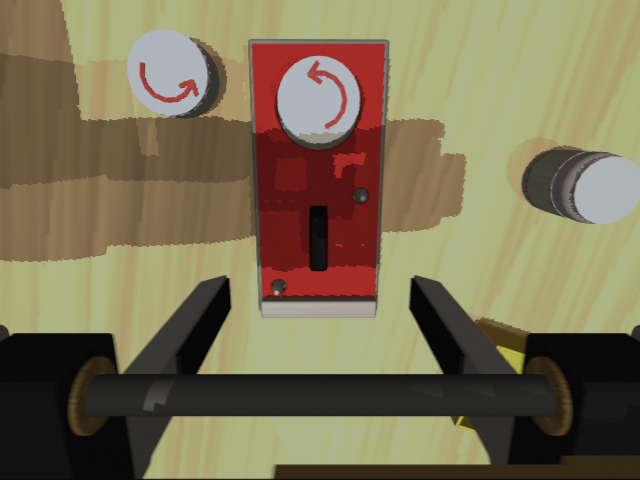

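Plate seated flush with both pins through at (278,287) and (361,195) in the wrist view. Now I move over the cap, descend and grip.

Emit:
servo_tool --increments '[{"wx":0,"wy":0,"wz":0,"x":-9,"y":50,"z":0,"grip":0},{"wx":0,"wy":0,"wz":0,"x":-18,"y":90,"z":0,"grip":0},{"wx":0,"wy":0,"wz":0,"x":-18,"y":98,"z":-20,"grip":0},{"wx":0,"wy":0,"wz":0,"x":-18,"y":98,"z":-60,"grip":0},{"wx":0,"wy":0,"wz":0,"x":-18,"y":98,"z":-95,"grip":0},{"wx":0,"wy":0,"wz":0,"x":-18,"y":98,"z":-115,"grip":0},{"wx":0,"wy":0,"wz":0,"x":-18,"y":98,"z":-120,"grip":0},{"wx":0,"wy":0,"wz":0,"x":-18,"y":98,"z":-120,"grip":0}]'

```text
time: 13.12
position: [0.4634, 0.2457, 0.1262]
tool_rot: [[-0.183, 0.983, -0.001], [0.983, 0.183, -0.0], [-0.0, -0.001, -1.0]]
ft_force: [0.1, -0.6, 0.9]
gripper_width: 0.0942
```

```bash
python3 look.py w9 wrist
```

```text
13.12 [0.46337534 0.24572127 0.1262376 ] [ 0.13058561 -0.55345193  0.86284938] 0.09417145660117546 10.540152141805002 0.04211401101801496
```

View pics/w9.png

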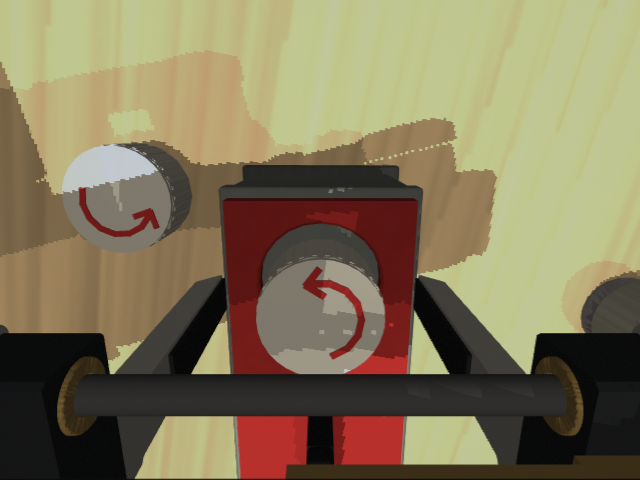

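The cap at (320,318) is centred between the fingers. Closing.

Emit:
servo_tool --increments '[{"wx":0,"wy":0,"wz":0,"x":0,"y":0,"z":0,"grip":255},{"wx":0,"wy":0,"wz":0,"x":0,"y":0,"z":0,"grip":255},{"wx":0,"wy":0,"wz":0,"x":0,"y":0,"z":0,"grip":255},{"wx":0,"wy":0,"wz":0,"x":0,"y":0,"z":0,"grip":255},{"wx":0,"wy":0,"wz":0,"x":0,"y":0,"z":0,"grip":255},{"wx":0,"wy":0,"wz":0,"x":0,"y":0,"z":0,"grip":255}]'

```text
time: 13.92
position: [0.4635, 0.2458, 0.1265]
tool_rot: [[-0.183, 0.983, 0.0], [0.983, 0.183, 0.0], [0.0, 0.0, -1.0]]
ft_force: [0.1, -0.2, 0.9]
gripper_width: 0.0545
```

Emit:
servo_tool --increments '[{"wx":0,"wy":0,"wz":0,"x":0,"y":0,"z":0,"grip":255},{"wx":0,"wy":0,"wz":0,"x":0,"y":0,"z":0,"grip":255}]'

```text
time: 14.18
position: [0.4636, 0.2458, 0.1265]
tool_rot: [[-0.183, 0.983, 0.0], [0.983, 0.183, 0.0], [0.0, 0.0, -1.0]]
ft_force: [0.2, 0.9, 1.2]
gripper_width: 0.0545
```

Gripped at 54.5 mm. Pressing down.

Emit:
servo_tool --increments '[{"wx":0,"wy":0,"wz":0,"x":0,"y":0,"z":-2,"grip":255},{"wx":0,"wy":0,"wz":0,"x":0,"y":0,"z":-4,"grip":255},{"wx":0,"wy":0,"wz":0,"x":0,"y":0,"z":-6,"grip":255},{"wx":0,"wy":0,"wz":0,"x":0,"y":0,"z":-7,"grip":255},{"wx":0,"wy":0,"wz":0,"x":0,"y":0,"z":-7,"grip":255},{"wx":0,"wy":0,"wz":0,"x":0,"y":0,"z":-7,"grip":255}]'

```text
time: 14.92
position: [0.4636, 0.2458, 0.1199]
tool_rot: [[-0.183, 0.983, 0.0], [0.983, 0.183, 0.0], [0.0, 0.0, -1.0]]
ft_force: [-3.0, -3.0, 7.3]
gripper_width: 0.0548
```

Emit:
servo_tool --increments '[{"wx":0,"wy":0,"wz":0.15,"x":0,"y":0,"z":0,"grip":255},{"wx":0,"wy":0,"wz":0.3,"x":0,"y":0,"z":0,"grip":255},{"wx":0,"wy":0,"wz":0.45,"x":0,"y":0,"z":0,"grip":255},{"wx":0,"wy":0,"wz":0.6,"x":0,"y":0,"z":0,"grip":255},{"wx":0,"wy":0,"wz":0.75,"x":0,"y":0,"z":0,"grip":255},{"wx":0,"wy":0,"wz":0.9,"x":0,"y":0,"z":0,"grip":255},{"wx":0,"wy":0,"wz":1.05,"x":0,"y":0,"z":0,"grip":255},{"wx":0,"wy":0,"wz":1.2,"x":0,"y":0,"z":0,"grip":255},{"wx":0,"wy":0,"wz":1.36,"x":0,"y":0,"z":0,"grip":255},{"wx":0,"wy":0,"wz":1.36,"x":0,"y":0,"z":0,"grip":255}]'

```text
time: 16.18
position: [0.464, 0.246, 0.1201]
tool_rot: [[-1.0, 0.024, 0.002], [0.024, 1.0, 0.001], [-0.002, 0.001, -1.0]]
ft_force: [-0.1, 0.6, 7.4]
gripper_width: 0.0548
```

```bash
python3 look.py w10 wrist; python3 look.py s10 scene;  python3 - <<'E'
import cv2
k=lambda n,x,y,w,h,s:cv2.imwrite(f"pics/{n}c.png",cv2.resize(cv2.imread(f"pics/{n}.png")[y:y+h,x:x+w],None,fx=s,fy=s,interpolation=cv2.INTER_CUBIC))
k("s10",345,265,120,100,5)
E
```

```text
16.18 [0.46398996 0.2460241  0.12012924] [-0.09390738  0.59594634  7.42641677] 0.05482709721967195 88.609242644157 0.09935306240084289
16.23 [0.46397778 0.24597156 0.1201031 ] [-0.26092106  0.18589186  7.00728447] 0.055131163828667576 88.49859428516605 0.09305375026037307
```

View pics/w10.png

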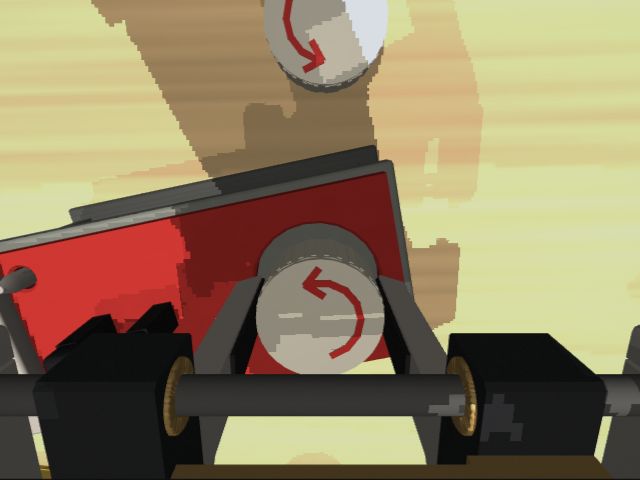

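View pics/s10c.png

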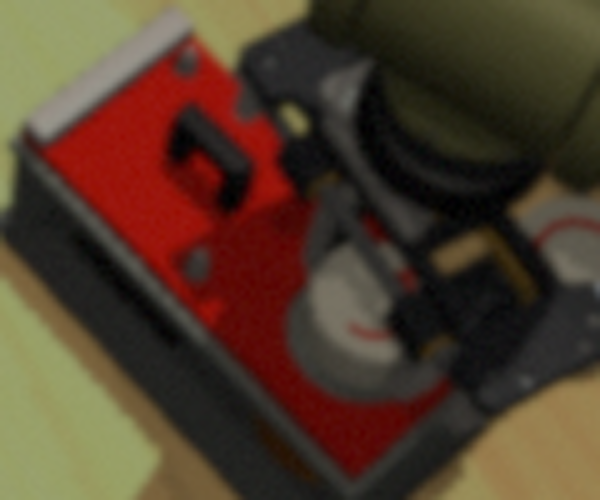

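The arrow kept its place in the wrist view, so the cap turned the full 78° with the tool and did not slip. Lifting.

Emit:
servo_tool --increments '[{"wx":0,"wy":0,"wz":0,"x":0,"y":0,"z":4,"grip":255},{"wx":0,"wy":0,"wz":0,"x":0,"y":0,"z":9,"grip":255},{"wx":0,"wy":0,"wz":0,"x":0,"y":0,"z":16,"grip":255},{"wx":0,"wy":0,"wz":0,"x":0,"y":0,"z":26,"grip":255},{"wx":0,"wy":0,"wz":0,"x":0,"y":0,"z":36,"grip":255},{"wx":0,"wy":0,"wz":0,"x":0,"y":0,"z":36,"grip":255}]'

```text
time: 17.02
position: [0.4638, 0.2459, 0.1563]
tool_rot: [[-1.0, 0.027, 0.001], [0.027, 1.0, 0.001], [-0.001, 0.001, -1.0]]
ft_force: [0.8, -0.5, -0.4]
gripper_width: 0.0545
```

Free, with no pull left. I'll continue to 10 cm clear.

Emit:
servo_tool --increments '[{"wx":0,"wy":0,"wz":0,"x":0,"y":0,"z":20,"grip":255},{"wx":0,"wy":0,"wz":0,"x":0,"y":0,"z":45,"grip":255},{"wx":0,"wy":0,"wz":0,"x":0,"y":0,"z":70,"grip":255},{"wx":0,"wy":0,"wz":0,"x":0,"y":0,"z":86,"grip":255},{"wx":0,"wy":0,"wz":0,"x":0,"y":0,"z":90,"grip":255},{"wx":0,"wy":0,"wz":0,"x":0,"y":0,"z":90,"grip":255},{"wx":0,"wy":0,"wz":0,"x":0,"y":0,"z":90,"grip":255},{"wx":0,"wy":0,"wz":0,"x":0,"y":0,"z":90,"grip":255},{"wx":0,"wy":0,"wz":0,"x":0,"y":0,"z":90,"grip":255}]'

```text
time: 18.15
position: [0.4634, 0.2458, 0.2452]
tool_rot: [[-1.0, 0.027, -0.0], [0.027, 1.0, -0.0], [0.0, -0.0, -1.0]]
ft_force: [0.2, -0.2, -0.1]
gripper_width: 0.0548
```

```bash
python3 look.py w11 wrist; python3 look.py d11 side;  python3 - <<'E'
import cv2
k=lambda n,x,y,w,h,s:cv2.imwrite(f"pics/{n}c.png",cv2.resize(cv2.imread(f"pics/{n}.png")[y:y+h,x:x+w],None,fx=s,fy=s,interpolation=cv2.INTER_CUBIC))
k("d11",150,60,150,160,3.7)
E
```

```text
18.15 [0.46343116 0.24575704 0.2451696 ] [ 0.17208524 -0.24237302 -0.08726109] 0.054837883522695786 88.46394716353481 0.02458310172005571
18.2 [0.46346944 0.24575477 0.24527643] [-0.1317239   0.33284596 -0.36560189] 0.05472155484404596 88.46655914407832 0.014073591353723571
```

View pics/d11c.png

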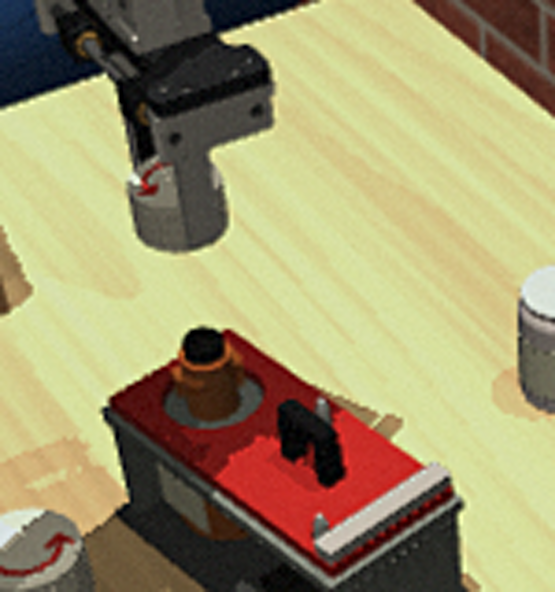

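View pics/w11.png

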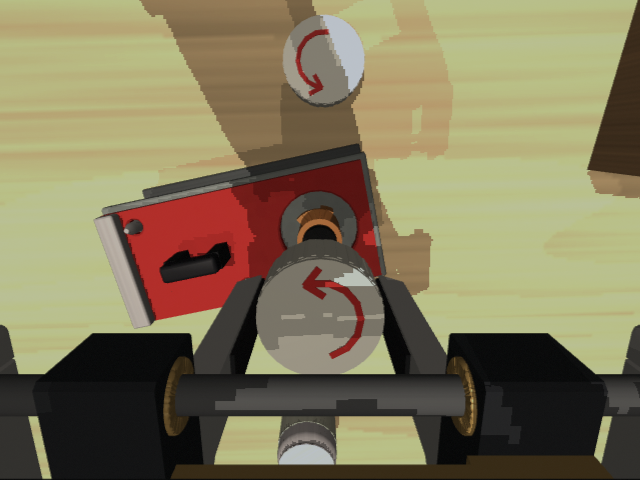

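The cap is held level above the open bottle, with the neck visible at (205,375) in the crop. The plate is flush, and the arm is still.

```bash
python3 -c "
from cell import job
print(job.sign_off())"
```

```text
the job is handed in; nothing more can be done
None
```

The job is done and handed in at about 18 s of the 62 s allowed; the sign-off gave no verdict.

- **Plate:** I lowered the red plate over both pins and let it go. The last pictures show it lying flush, with the pins through their holes.
- **Cap:** I gripped the smaller cap, pressed it about 6.6 mm (roughly 7 N measured, a little under the stated 8 to 9 N) and turned it 78° counter-clockwise. It did not slip in the fingers and came off with no pull left.
- **Final pose:** The cap is held level, straight above the open bottle. Its underside is about 10 cm above the mouth, worked out from the tool height. The grip opening is steady at 54.8 mm and the force readings are near zero.
- **Bystanders:** The tool stayed clear of the bin, tin and wrench. I did not measure their positions again at the end.
- **Checks that disagreed:** The first stand estimates from the scene, side and wrist cameras differed by up to 5 mm and 0.7°. I settled this by looking at the cap and pin1 through the plate's holes before lowering it. My first two move calls were refused because every row needs all its keys, and nothing moved.

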